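# Deburr the cut tube of a support stand

## Task

Take the deburring tool (square handle, cone blade) out of the rack and deburr the inner top edge of the stand's freshly cut tube: set the blade on the edge at the lug and, tool upright, run it slowly in a full circle anticlockwise as seen from above, back to the lug, with light steady contact all the way. Then hang the tool upright in its place in the rack again and let go. Do not disturb the scraper, the spray can, the oil filter or the blue bin.

Things in the scene. Friction and masses are not known exactly. Their poses are not given: they have to be found in the camera images.
- stand: Red foot of a car support stand, fixed to the bench: round foot plate 170 mm across, 8 mm thick, and an upright open tube, 90 mm outside and 78 mm inside diameter, its top 15 mm bare steel, rim 115 mm above the bench. One lug with a steel cross pin sticks out of the tube's side along the stand's +x to 77 mm from the axis, its top 24 mm below the rim. Origin: on the tube's axis at bench height.
- rim (a point): Centre of the tube's mouth, level with the rim (115 mm above the bench); axes as the stand's: x towards the lug, z up. The edge to deburr is the circle of 39 mm radius about it.
- rack: Low fixed tool rack of dark steel: a level plate 80 mm (x) by 220 mm (y) by 8 mm on two end legs (open at front and back), top face 90 mm above the bench, with two round holes of 38 mm diameter. Origin: centre of its underside at bench height; z up.
- hole_a (a point): Centre of the rack's hole at its +y side (55 mm from the middle), at the plate's top face.
- hole_b (a point): Centre of the rack's hole at its -y side (55 mm from the middle), at the plate's top face.
- tool_handle (a point): Centre of the deburring tool's black square handle: 28 x 28 mm, flats facing the tool's x and y, from 39 mm below to 41 mm above this point (top 6 mm: a 22 mm cap). z up. The tool hangs in either of the two holes and lifts straight out. Its collar's underside lies 45 mm and the unpressed blade's tip 120 mm below this point. About 240 g.
- tool: The same tool; origin at the centre of the underside of its steel collar (52 mm diameter, 6 mm thick), which rests on the plate's top face when hung in the rack; z up along the handle. An 18 mm thick sleeve runs 25 mm down from the collar, then comes the sprung blade.
- blade: Steel cone blade, point down: 30 mm diameter, 13 mm high, 45 degree sides, flat 4 mm tip; above the cone 6 mm of 30 mm cylinder. It slides up into the tool on a spring: 2 N to start, 0.25 N more per mm, 15 mm of travel. In use the tip is in the bore, about 31 mm from its axis, and the edge bears on the sloping side, 6 mm above the tip. Origin: as the tool's when unpressed.
- blade_tip (a point): The tip of the cone blade, on the tool's axis, 75 mm below the collar's underside when unpressed; rises with the blade.
- scraper: Flat scraper with a round wooden handle, hanging in the rack's other hole by a 52 mm collar; handle top 85 mm above the plate. Leave alone. Origin: centre of the collar's underside.
- can: Bare aluminium spray can, 66 mm diameter, 125 mm tall, standing on the bench. Leave alone. Origin: centre of its underside.
- filter: Yellow oil filter canister, 76 mm diameter, 82 mm tall, standing on the bench. Leave alone. Origin: centre of its underside.
- bin: Open blue plastic parts bin, 100 x 140 x 70 mm high. Leave alone. Origin: centre of its underside.
Not all that is in view belongs to the job. Several things have the shape of the stand; the one meant has the colours described above.

How it is judged (in metres and radians):
On the way, in this order (a step that is already met when the one before it is completed fails the run):
1. The cone blade bears on the tube's inner top edge at the lug (contact force between blade and stand above 0.5 N and horizontal distance between blade_tip and rim between 0.02 and 0.0385 m and z of blade_tip in the frame of rim between -0.0145 and 0 m and angle between tool's own z axis and vertical below 0.4 rad and x of blade_tip in the frame of rim above 0.012 m and y of blade_tip in the frame of rim between -0.012 and 0.012 m), for 0.3 s.
2. The cone blade bears on the tube's inner top edge about 45 degrees anticlockwise (from above) from the lug (contact force between blade and stand above 0.5 N and horizontal distance between blade_tip and rim between 0.02 and 0.0385 m and z of blade_tip in the frame of rim between -0.0145 and 0 m and angle between tool's own z axis and vertical below 0.4 rad and x of blade_tip in the frame of rim above 0.012 m and y of blade_tip in the frame of rim above 0.012 m), for 0.3 s.
3. The cone blade bears on the tube's inner top edge about 90 degrees anticlockwise (from above) from the lug (contact force between blade and stand above 0.5 N and horizontal distance between blade_tip and rim between 0.02 and 0.0385 m and z of blade_tip in the frame of rim between -0.0145 and 0 m and angle between tool's own z axis and vertical below 0.4 rad and x of blade_tip in the frame of rim between -0.012 and 0.012 m and y of blade_tip in the frame of rim above 0.012 m), for 0.3 s.
4. The cone blade bears on the tube's inner top edge about 135 degrees anticlockwise (from above) from the lug (contact force between blade and stand above 0.5 N and horizontal distance between blade_tip and rim between 0.02 and 0.0385 m and z of blade_tip in the frame of rim between -0.0145 and 0 m and angle between tool's own z axis and vertical below 0.4 rad and x of blade_tip in the frame of rim below -0.012 m and y of blade_tip in the frame of rim above 0.012 m), for 0.3 s.
5. The cone blade bears on the tube's inner top edge about 180 degrees anticlockwise (from above) from the lug (contact force between blade and stand above 0.5 N and horizontal distance between blade_tip and rim between 0.02 and 0.0385 m and z of blade_tip in the frame of rim between -0.0145 and 0 m and angle between tool's own z axis and vertical below 0.4 rad and x of blade_tip in the frame of rim below -0.012 m and y of blade_tip in the frame of rim between -0.012 and 0.012 m), for 0.3 s.
6. The cone blade bears on the tube's inner top edge about 225 degrees anticlockwise (from above) from the lug (contact force between blade and stand above 0.5 N and horizontal distance between blade_tip and rim between 0.02 and 0.0385 m and z of blade_tip in the frame of rim between -0.0145 and 0 m and angle between tool's own z axis and vertical below 0.4 rad and x of blade_tip in the frame of rim below -0.012 m and y of blade_tip in the frame of rim below -0.012 m), for 0.3 s.
7. The cone blade bears on the tube's inner top edge about 270 degrees anticlockwise (from above) from the lug (contact force between blade and stand above 0.5 N and horizontal distance between blade_tip and rim between 0.02 and 0.0385 m and z of blade_tip in the frame of rim between -0.0145 and 0 m and angle between tool's own z axis and vertical below 0.4 rad and x of blade_tip in the frame of rim between -0.012 and 0.012 m and y of blade_tip in the frame of rim below -0.012 m), for 0.3 s.
8. The cone blade bears on the tube's inner top edge about 315 degrees anticlockwise (from above) from the lug (contact force between blade and stand above 0.5 N and horizontal distance between blade_tip and rim between 0.02 and 0.0385 m and z of blade_tip in the frame of rim between -0.0145 and 0 m and angle between tool's own z axis and vertical below 0.4 rad and x of blade_tip in the frame of rim above 0.012 m and y of blade_tip in the frame of rim below -0.012 m), for 0.3 s.
9. The cone blade bears on the tube's inner top edge back at the lug, closing the circle (all of step 1), for 0.3 s.
At the end, for the whole second after the job is handed in: With the edge gone round once from the lug and back to it, the deburring tool hangs free in a hole of the rack: collar seated on the plate (within 4 mm), axis within 9 mm of the hole centre, upright within 0.08 rad, at rest ((horizontal distance between tool and hole_a below 0.009 m or horizontal distance between tool and hole_b below 0.009 m) and z of tool in the frame of rack between 0.086 and 0.094 m and angle between tool's own z axis and vertical below 0.08 rad and linear speed of tool below 0.02 m/s and angular speed of tool below 0.2 rad/s); the robot touches nothing.
It fails at once if The scraper is pushed away (over 30 mm) or tipped (distance of scraper from where it was at the start of the episode above 0.03 m or angle between scraper's own z axis and vertical above 0.4 rad).
It fails at once if The spray can is pushed away (over 30 mm) or tipped (distance of can from where it was at the start of the episode above 0.03 m or angle between can's own z axis and vertical above 0.4 rad).
It fails at once if The oil filter is pushed away (over 30 mm) or tipped (distance of filter from where it was at the start of the episode above 0.03 m or angle between filter's own z axis and vertical above 0.4 rad).
It fails at once if The blue bin is pushed away (over 30 mm) or tipped (distance of bin from where it was at the start of the episode above 0.03 m or angle between bin's own z axis and vertical above 0.4 rad).
It fails at once if The blade is forced against the tube (over 25 N) (contact force between blade and stand above 25 N).
It also fails if it takes over 72 s, if anything falls off the work surface, if the arm or the gripper's body presses on something with over 40 N, if the wrist force passes 120 N, or if a joint passes its speed limit or range.

## Robot

A 6-joint arm with a two-finger parallel gripper is mounted at the origin on the work surface. World frame = base frame: x ahead of the robot, y to its left, z up, the work surface at z = 0. Lengths are in mm, angles in rad, forces in N, time in s.
With the tool pointing down it reaches from about 400 to 925 mm from the base axis. Payload 12.5 kg.
Tool frame: the origin (TCP) lies at the very end of the fingers, on their centre line; the grasp point (between the pads) lies env.grip_point_offset behind it (env.grip_point_offset is the distance from the TCP to the grasp point, in mm); y points along the fingers, z is the direction in which the jaws open and shut, and the axes are right-handed (so a half turn about y gives the same grasp; the last joint's range is limited). The gripper opens to 95 mm and grips with 3 to 60 N. Pads are 20 mm wide; open, the fingers measure 119 mm over their backs; the gripper's body (75 mm by 180 mm) begins 59 mm behind the grasp point.
Start: joints at [1.037, 0.491, 1.559, -0, 1.092, -0.106], TCP at [259.28, 568.701, 214.661] pointing down, gripper open.
Joint ranges: [-3.1, 3.1], [-0.84, 2.19], [0.05, 2.79], [-1.13, 4.28], [0.06, 2.93], [-2.69, 2.69]. Speed limits (rad/s): [2.22, 2.22, 2.79, 3.14, 3.14, 3.14].

## Interface

Orientations are given as [roll, pitch, yaw] about the fixed x, y, z axes, in that order (R = Rz(yaw) Ry(pitch) Rx(roll)).
In Python, from cell import readout, read_camera, env, nets gives the robot as it stands.
- The arm moves only by the tool apply_moves, never from a script. Its argument "increments" is a list of rows, each a list of 3 entries, a list of its own where there are three numbers: the shift along the tool's x, y, z in cm, then the turn, a rotation vector about the tool's x, y, z in degrees, then the finger opening in cm, from 0 to 9.51. A call has exactly 5 rows; each row shifts and turns the pose as measured when the row begins, along the tool's axes as they then stand; what a row does not reach is not made up. A row lasts 1/8 s, in which the tool goes at most 62.5 mm and 10.7 degrees, less where a joint would pass 70% of its speed; a pose out of reach is approached as far as the arm can. A call with a gripper value outside its range is refused whole. The fingers move at their own pace and stop on an object; the grip force is fixed at half the most. Time passes only in rows, so rows that do not move let the fingers close, or fill a call up. It gives the time, the measured TCP pose, the force and the opening at its end, in the units of the state.
- readout.state(): the state, without advancing time (a new reading comes with each control period).
- read_camera(name): name is "side" or "top"; returns a dict with "img" (384x512x3 uint8, red, green, blue), "vfov" (degrees; the focal length in pixels is half the picture's height over the tangent of half this angle, whatever the lens; pixels are square), "cx", "cy" (the principal point, pixels), "rvec" (rotation vector, rad) and "tvec" (3), from world to camera coordinates, as OpenCV has them. Camera axes: x right, y down, z forward; pixel columns grow to the right and rows downward; lengths in mm; the calibration is good to about 2 mm. A picture is of the moment at which its call begins. There is no depth.
- env.job_done(): hands the job in, once; it reports no verdict.
Trained networks look in a picture, given as the dict that the camera call returned (one of the last four; its "shot" number tells which), for a name from the list of things; names that differ only in an ending like _2 or _b are one class to them, and where a whole thing is asked for, a point or a joint stands for the part that bears it (a point fixed in the world has none). Each returns a list of dicts, best first, with "confidence" (0 to 1); they miss things now and then, are a little off and sometimes report something else, mostly with a low value. They report only what shows in the picture. A call takes as long as a camera call. They do not tell look-alikes from the thing itself.
- nets.look_for(picture, thing): "point" ([x, y, z] in mm, in the coordinates of the camera as it stood for that picture, good to about 4 mm: the middle of the surface that is visible of it).
- nets.mark_of(picture, thing): "point" ([x, y, z] in mm, in the coordinates of the camera as it stood for that picture, good to about 4 mm: a listed point, or the origin of a listed thing).
The state is a dict: "t": time; "joints": joint angles; "qvel": joint speeds; "tau": joint torques, N m; "eef_pos": TCP position; "tcp_rot": TCP orientation; "ft_force": force on the tool from outside, world axes, zero at the start; "moment": the same for the moment, N m; "opening": opening from 0.0 (shut) to 1.0 (fully open).
Only numpy, scipy, OpenCV 4.12 (cv2) and the standard library are available. Lean on these libraries where they do the work, as an engineer would, in place of code of your own. Each camera call takes 0.05 s, during which the arm holds its last target. There are 200 camera calls.

## Working session

There is one attempt and no reset: what is moved stays moved. The work goes in short steps, Python scripts to look and compute and a tool call to move; the robot and the scene stay as the last step left them, time stands still between calls to the robot, and variables do not carry over. Pictures are saved under pics/ and viewed, about 8 in all and at most 12, crops included, and the job is handed in when it is done.

Besides the shell and the picture viewer there is one more tool, called after "Emit:" as a command line: name --argument value ..., lists and objects as JSON in quotes. apply_moves: Moves the arm, as the interface text tells. Its arguments: {"type":"object","properties":{"increments":{"type":"array"}},"required":["increments"]}

```bash
ls; mkdir -p pics
cat > h.py <<'E'
import numpy as np, cv2
from scipy.spatial.transform import Rotation as Ro
from cell import readout, read_camera, env, nets
def cam(n,save=None):
    p=read_camera(n)
    if save: cv2.imwrite('pics/'+save,cv2.cvtColor(p['img'],cv2.COLOR_RGB2BGR))
    return p
def ext(p):
    R=cv2.Rodrigues(np.array(p['rvec'],float))[0]; return R,np.array(p['tvec'],float).ravel()
def w(p,pt):
    R,t=ext(p); return R.T@(np.array(pt,float)-t)
def px(p,P):
    R,t=ext(p); c=R@np.array(P,float)+t; f=p['img'].shape[0]/2/np.tan(np.radians(p['vfov'])/2)
    return np.array([p['cx']+f*c[0]/c[2],p['cy']+f*c[1]/c[2]])
def ray(p,u,v,z):
    R,t=ext(p); f=p['img'].shape[0]/2/np.tan(np.radians(p['vfov'])/2)
    d=R.T@np.array([(u-p['cx'])/f,(v-p['cy'])/f,1]); o=-R.T@t
    return o+d*(z-o[2])/d[2]
E
python3 - <<'E'
from h import *
np.set_printoptions(precision=1,suppress=True)
print(env.grip_point_offset, readout.state())
ps={}
for n in('top','side'):
    p=cam(n,n+'0.png'); R,t=ext(p); print(n,p['vfov'],p['cx'],p['cy'],'campos',-R.T@t, {k:v for k,v in p.items() if k not in('img',)}.keys())
    for th in('stand','rim','rack','hole_a','hole_b','tool_handle','tool','blade_tip','scraper','can','filter','bin'):
        for r in nets.mark_of(p,th)[:4]: 
            P=w(p,r['point']); print(th,round(r['confidence'],2),P,px(p,P))
a=np.hstack([cv2.imread('pics/top0.png'),cv2.imread('pics/side0.png')])
E
```

```text
pics
18.8 {'t': 0.0, 'joints': array([ 1. ,  0.5,  1.6,  0. ,  1.1, -0.1]), 'qvel': array([ 0.,  0., -0.,  0., -0., -0.]), 'tau': array([  0. , -61.3, -25.8,   0.1,   0. ,  -0. ]), 'eef_pos': array([259.1, 568.5, 214.1]), 'tcp_rot': array([-1.6,  0. , -0.4]), 'ft_force': array([ 0.3, -0.9, -0.5]), 'moment': array([ 0. , -0.1, -0. ]), 'opening': 1.001974555976987}
top 45.077980162894136 259.6831005024209 186.4885662986035 campos [ 402.2  -51.2 1465.6] dict_keys(['vfov', 'cx', 'cy', 'rvec', 'tvec', 'shot'])
stand 0.89 [ 190.6 -302.5    3.2] [346.1 277.9]
stand 0.82 [ 497.3 -146.5   -3.2] [297.1 179.5]
rim 0.94 [ 190.8 -299.6  113.6] [351.7 283.5]
rim 0.87 [ 506.6 -144.5  116.4] [299.1 173.7]
rim 0.56 [ 498.1 -146.6   -3.5] [297.1 179.3]
rack 0.76 [543.8 213.3  -1.1] [184.4 163.4]
hole_a 0.93 [534.  168.   90.2] [193.9 163.8]
hole_a 0.89 [557.1 271.7  91.1] [159.5 155.7]
hole_b 0.93 [534.  168.   90.2] [193.9 163.8]
hole_b 0.89 [557.1 271.7  91.1] [159.5 155.7]
tool 0.79 [529.9 164.7  86.8] [195.2 165.3]
blade_tip 0.15 [531.4 164.6  89.1] [195.1 164.8]
scraper 0.54 [559.1 270.8  90.7] [
[... 514 characters left out ...]
.3] [284.  192.8]
rim 0.8 [ 192.  -300.1  115.2] [240.9 310.2]
rack 0.71 [539.2 214.1  -2.3] [206.4 156. ]
rack 0.27 [528.5 159.7 137.4] [212.8 129.6]
hole_a 0.94 [553.7 268.3  87.9] [196.7 124.1]
hole_a 0.66 [525.7 166.5  87. ] [211.5 142.6]
hole_b 0.94 [553.7 268.3  87.9] [196.7 124.1]
hole_b 0.66 [525.7 166.5  87. ] [211.5 142.6]
tool_handle 0.94 [525.7 159.9 136.3] [212.  130.2]
tool 0.8 [531.1 158.5  89.7] [214.6 142.3]
scraper 0.86 [553.3 270.1  88.9] [196.2 123.7]
scraper 0.71 [528.7 159.6  92.5] [213.7 141.7]
can 0.67 [429.4  -9.4   0.8] [229.1 209.4]
filter 0.81 [742.1 -20.8   2.7] [302.8 159.7]
bin 0.75 [ 682.2 -385.6    1.9] [393.6 233.3]
bin 0.62 [528.  160.4 136.6] [212.5 129.7]
```

View pics/top0.png

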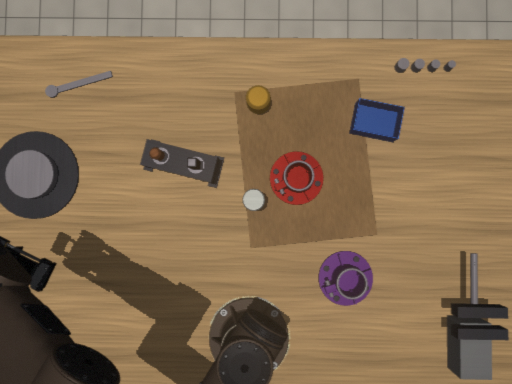

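View pics/side0.png

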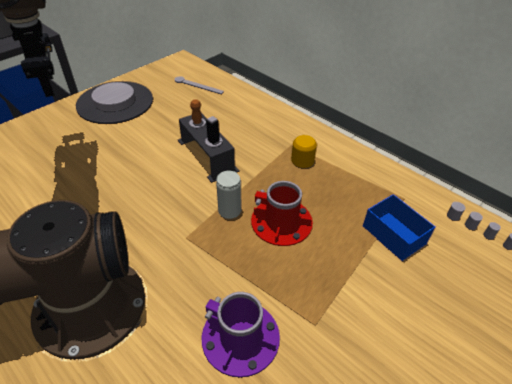

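Run:
```python
import cv2,numpy as np
t=cv2.imread('pics/top0.png');s=cv2.imread('pics/side0.png')
c=lambda i,x,y,n=60:cv2.resize(i[y:y+n,x:x+n],(390,290) if 0 else (290,290),interpolation=cv2.INTER_CUBIC)
A=np.vstack([np.hstack([c(t,267,147),c(s,250,165)]),np.hstack([c(t,147,130),c(s,180,95)])])
cv2.imwrite('pics/crop0.png',A)
```

```text
(no output)
```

View pics/crop0.png

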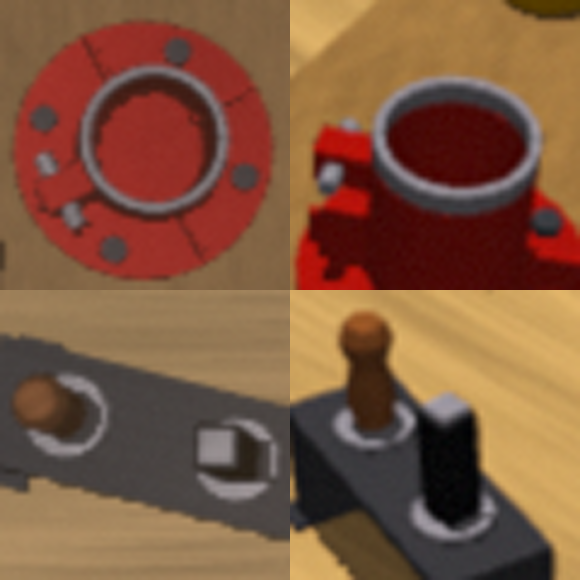

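The red stand is at top (297,178) and side (283,205). The purple look-alike is at top (346,278), so I choose the red one. The lug points image-left and slightly down, at crop about (50,185). The tool (black square handle) is at top (195,163), side (213,130), and the scraper (round wooden handle) is at top (157,154). Next I'll measure the rim, the lug direction and the handle yaw.

```bash
cat > m.py <<'E'
from h import *
from scipy.optimize import least_squares
np.set_printoptions(precision=1,suppress=True)
def circ(X):
    return least_squares(lambda q:np.hypot(X[:,0]-q[0],X[:,1]-q[1])-q[2],[*X.mean(0),40],loss='soft_l1',f_scale=1).x
def rim(p,c0,view):
    # gray ring pixels projected to z=115
    hsv=cv2.cvtColor(p['img'],cv2.COLOR_RGB2HSV)
    P=[]
    u0,v0=px(p,[*c0,115]).astype(int)
    for v in range(v0-35,v0+35):
        for u in range(u0-45,u0+45):
            if hsv[v,u,1]<60 and hsv[v,u,2]>100:
                q=ray(p,u,v,115)[:2]
                if 33<np.hypot(*(q-c0))<52: P.append(q)
    P=np.array(P); r=circ(P); print(view,'rim',len(P),r)
    for c in range(0,0):pass
    return r
E
python3 - <<'E'
from m import *
c0=np.array([500,-145.])
for n in('top','side'):
    p=cam(n); r=rim(p,c0,n)
    # lug pin: gray pixels outside at pin height
    hsv=cv2.cvtColor(p['img'],cv2.COLOR_RGB2HSV)
    L=[]
    for v in range(140,240):
        for u in range(240,330):
            if hsv[v,u,1]<60 and hsv[v,u,2]>100:
                q=ray(p,u,v,91)[:2]
                if 50<np.hypot(*(q-c0))<95: L.append([*q,u,v])
    print('pin cand',np.array(L))
    # cap of handle at z=176
    u0,v0=px(p,[530,164,176]).astype(int)
    s=10; I=cv2.resize(p['img'][v0-12:v0+13,u0-12:u0+13],None,fx=s,fy=s,interpolation=cv2.INTER_CUBIC)
    g=cv2.cvtColor(I,cv2.COLOR_RGB2GRAY)
    print(cv2.cvtColor(p['img'][v0-10:v0+11,u0-10:u0+11],cv2.COLOR_RGB2GRAY))
    print(u0-10,v0-10)
E
```

```text
top rim 139 [ 502.3 -142.7   41.8]
pin cand [[491.8 -74.8 275.  179. ]
 [491.8 -77.8 276.  179. ]
 [488.8 -74.8 275.  180. ]
 [488.8 -77.8 276.  180. ]
 [488.9 -80.8 277.  180. ]
 [485.8 -74.9 275.  181. ]
 [485.9 -77.9 276.  181. ]
 [485.9 -80.8 277.  181. ]
 [485.9 -83.8 278.  181. ]
 [482.9 -77.9 276.  182. ]
 [482.9 -80.9 277.  182. ]
 [462.2 -93.  281.  189. ]
 [462.3 -96.  282.  189. ]
 [459.2 -90.1 280.  190. ]
 [459.3 -93.  281.  190. ]
 [459.3 -96.  282.  190. ]
 [456.3 -90.1 280.  191. ]
 [456.3 -93.1 281.  191. ]
 [456.3 -96.  282.  191. ]
 [456.4 -99.  283.  191. ]
 [453.3 -93.1 281.  192. ]
 [453.4 -96.1 282.  192. ]
 [453.4 -99.  283.  192. ]
 [450.3 -93.1 281.  193. ]
 [450.4 -96.1 282.  193. ]
 [450.4 -99.1 283.  193. ]]
[[ 69  68  69  70  69  69  69  70  67  68  69  71  71  69  70  72  76  76
   79  89 102]
 [ 69  70  68  70  69  70  71  70  69  70  71  70  72  72  70  70  70  71
   70  71  75]
 [ 69  68  69  70  69  69  70  70  71  70  69  70  71  70  70  71  71  71
   70  69  71]
 [ 68  68  68  68  68  70  71  69  71  69  71  72  70  70  72  74  72  71
   71  69  7
[... 5817 characters left out ...]
0  37  47  81 111 136 147 149 137 117  88  71  66 117
  166 168 168]
 [ 48  79 126 155 124  36  21  38  66  97 118 116  92  70  43  29  27  88
  153 167 168]
 [ 52  63 108 153 124  37   8  13  28  54  74  72  46  32  17   9  15  75
  143 168 169]
 [ 58  68 109 136  89  32   3   9  11  22  35  33  19  12   8   4  12  62
  134 169 168]
 [ 64  94 125 103  55  26   8   5   9  10  11  14   7   6   6   7  12  53
  127 170 170]
 [ 79 108 102  70  47  31  10   4   7   7   6   7  10   7   6   5  12  52
  126 170 171]
 [ 76  79  66  56  52  35   9   3   8   3  10   6   9   7   7   6   9  53
  125 172 174]
 [ 52  53  56  60  56  35   9   9   5   8  11   8   4   8   7   5  10  53
  127 173 172]]
201 107
```

Run:
```python
from m import *
np.set_printoptions(precision=3,suppress=True)
p=cam('top'); print(ray(p,191.3,162.1,176))
q=cam('side'); print(ray(q,212.5,118.9,176))
s=readout.state(); print(s['eef_pos'],s['tcp_rot']); print(Ro.from_euler('xyz',s['tcp_rot']).as_matrix())
# collar ring in top, z=96: gray bright pixels
hsv=cv2.cvtColor(p['img'],cv2.COLOR_RGB2GRAY)
P=[]
for v in range(145,182):
    for u in range(175,212):
        if hsv[v,u]>110:
            r=ray(p,u,v,96)[:2]
            d=np.hypot(*(r-[530,164])); 
            if 17<d<32 : P.append([*r])
P=np.array(P);print(len(P)); h=cv2.convexHull(P.astype(np.float32)); print(cv2.minEnclosingCircle(P.astype(np.float32)))
```

```text
[530.645 161.875 176.   ]
[528.262 157.394 176.   ]
[259.292 568.682 214.671] [-1.571 -0.    -0.428]
[[ 0.91   0.     0.415]
 [-0.415  0.     0.91 ]
 [ 0.    -1.     0.   ]]
73
((532.0147094726562, 163.06687927246094), 25.44367790222168)
```

Emit:
apply_moves --increments '[[[0,-2,0],[0,-9,0],6],[[0,-2,0],[0,-9,0],6],[[0,0,0],[0,-6.5,0],6],[[0,0,0],[0,0,0],6],[[0,0,0],[0,0,0],6]]'

```text
t: 2.12
eef_pos: [259.2, 568.6, 255.6]
tcp_rot: [-1.571, 0.0, 0.009]
ft_force: [0.8, 0.1, 0.0]
opening: 0.639
```

Emit:
apply_moves --increments '[[[2.7,0,-4.1],[0,0,0],6],[[2.7,0,-4.1],[0,0,0],6],[[2.7,0,-4.1],[0,0,0],6],[[2.7,0,-4.1],[0,0,0],6],[[2.7,0,-4.1],[0,0,0],6]]'

```text
t: 2.75
eef_pos: [397.1, 360.7, 254.0]
tcp_rot: [-1.572, 0.001, 0.003]
ft_force: [0.9, 0.9, -0.8]
opening: 0.628
```

Emit:
apply_moves --increments '[[[2.7,0,-4.1],[0,0,0],6],[[2.7,0,-4.1],[0,0,0],6],[[2.7,0,-4.1],[0,0,0],6],[[2.7,0,-4.0],[0,0,0],6],[[0,0,0],[0,0,0],6]]'

```text
t: 3.38
eef_pos: [509.4, 189.4, 253.5]
tcp_rot: [-1.573, 0.002, -0.011]
ft_force: [-0.4, 0.1, 0.8]
opening: 0.629
```

Emit:
apply_moves --increments '[[[2.1,0,-2.8],[0,-0.6,0],6],[[0,0,0],[0,0,0],6],[[0,2,0],[0,0,0],6],[[0,2,0],[0,0,0],6],[[0,0,0],[0,0,0],6]]'

```text
t: 4.0
eef_pos: [527.8, 164.2, 212.3]
tcp_rot: [-1.571, 0.003, -0.006]
ft_force: [-0.6, 0.4, 0.5]
opening: 0.629
```

Run:
```python
from m import *
s=readout.state(); print(s['eef_pos'],s['tcp_rot'],s['opening'])
p=cam('side','s1.png'); print(px(p,s['eef_pos']),px(p,[530.5,161.5,176]))
for th in('tool_handle','tool','scraper'):
    for r in nets.mark_of(p,th)[:2]: print(th,r['confidence'],w(p,r['point']))
I=cv2.imread('pics/s1.png')[60:180,150:270]; cv2.imwrite('pics/s1c.png',cv2.resize(I,None,fx=5,fy=5,interpolation=cv2.INTER_CUBIC))
```

```text
[527.8 164.2 212.3] [-1.6  0.  -0. ] 0.6287242787369455
[210.  107.1] [212.1 118. ]
tool_handle 0.85 [525.8 160.1 138.3]
tool 0.76 [528.8 156.9  88.7]
scraper 0.73 [553.6 269.7  90. ]
```

View pics/s1c.png

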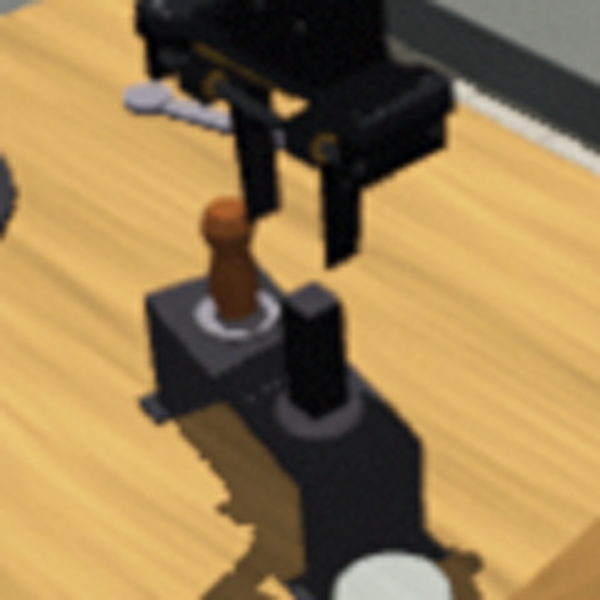

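The side crop shows the open fingers above and on either side of the square black handle (cap at crop 312,295), clear of the scraper at crop (230,260). I'll descend and grip.

Emit:
apply_moves --increments '[[[0.2,2,-0.3],[0,0,0],6],[[0,2,0],[0,0,0],6],[[0,2,0],[0,0,0],6],[[0,2,0],[0,0,0],6],[[0,1,0],[0,0,0],6]]'

```text
t: 4.82
eef_pos: [533.3, 161.9, 126.4]
tcp_rot: [-1.569, -0.009, -0.006]
ft_force: [0.5, 0.4, -0.1]
opening: 0.634
```

Emit:
apply_moves --increments '[[[0,0,0],[0,0,0],6],[[0,0,0],[0,0,0],2],[[0,0,0],[0,0,0],2],[[0,0,0],[0,0,0],2],[[0,0,0],[0,0,0],2]]'

```text
t: 5.45
eef_pos: [534.1, 162.2, 128.6]
tcp_rot: [-1.569, -0.012, -0.006]
ft_force: [-0.1, -0.3, -2.9]
opening: 0.289
```

Emit:
apply_moves --increments '[[[0,-1,0],[0,0,0],2],[[0,-2,0],[0,0,0],2],[[0,-2.5,0],[0,0,0],2],[[0,-2.5,0],[0,0,0],2],[[0,-2.5,0],[0,0,0],2]]'

```text
t: 6.08
eef_pos: [531.6, 161.7, 236.8]
tcp_rot: [-1.57, -0.007, -0.006]
ft_force: [0.3, 0.2, -3.3]
opening: 0.298
```

Emit:
apply_moves --increments '[[[0,-2.5,0],[0,0,0],2],[[0,-1.5,0],[0,0,0],2],[[0,0,0],[0,0,0],2],[[0,0,0],[0,0,0],2],[[0,0,0],[0,0,0],2]]'

```text
t: 6.7
eef_pos: [530.6, 161.6, 280.2]
tcp_rot: [-1.569, -0.008, -0.006]
ft_force: [-0.2, -0.5, -1.8]
opening: 0.29
```

Run:
```python
from m import *
s=readout.state(); print(s['eef_pos'],s['tcp_rot']*1000,s['opening'],s['ft_force'])
for n in('side','top'):
    p=cam(n,n+'2.png')
    for th in('tool_handle','tool','blade_tip','hole_a','rack','scraper'):
        for r in nets.mark_of(p,th)[:2]: print(n,th,round(r['confidence'],2),w(p,r['point']))
I=cv2.imread('pics/side2.png')[60:180,150:270]; cv2.imwrite('pics/s2c.png',cv2.resize(I,None,fx=5,fy=5,interpolation=cv2.INTER_CUBIC))
```

```text
[530.6 161.6 280.2] [-1569.3    -8.2    -6.3] 0.29020914072186316 [-0.2 -0.5 -1.8]
side tool_handle 0.56 [524.1 159.  291.6]
side tool 0.73 [527.3 157.3 239.4]
side blade_tip 0.47 [526.4 161.3 165. ]
side hole_a 0.84 [555.  267.3  88.3]
side hole_a 0.57 [525.1 160.3  82.9]
side rack 0.66 [544.2 218.5  -2.9]
side rack 0.58 [ 498.7 -143.6   -1.9]
side scraper 0.65 [549.4 270.1  90.9]
top tool_handle 0.46 [743.9 -18.6  -3.9]
top hole_a 0.78 [555.9 269.7  93.7]
top hole_a 0.71 [533.2 163.2  89.3]
top rack 0.84 [542.8 211.4   0.2]
```

View pics/s2c.png

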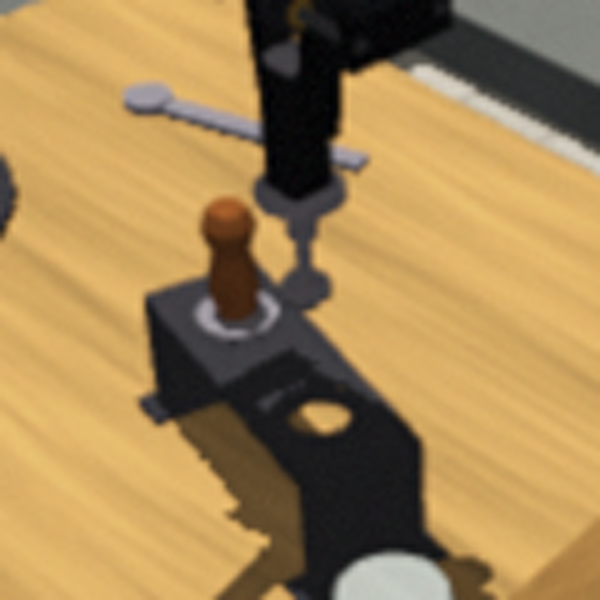

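Emit:
apply_moves --increments '[[[-0.5,0,-4],[0,0,0],2],[[-0.6,0,-4.5],[0,0,0],2],[[-0.6,0,-4.5],[0,0,0],2],[[-0.6,0,-4.5],[0,0,0],2],[[-0.6,0,-4.5],[0,0,0],2]]'

```text
t: 8.02
eef_pos: [500.2, -61.9, 280.2]
tcp_rot: [-1.569, -0.011, -0.001]
ft_force: [1.0, -0.0, -2.8]
opening: 0.292
```

Emit:
apply_moves --increments '[[[-0.6,0,-3.5],[0,0,0],2],[[-0.5,0,-2.2],[0,0,0],2],[[0,0,0],[0,0,0],2],[[0,0,0],[0,0,0],2],[[0,0,0],[0,0,0],2]]'

```text
t: 8.65
eef_pos: [488.5, -122.1, 280.3]
tcp_rot: [-1.569, -0.012, -0.004]
ft_force: [0.2, -0.1, -2.8]
opening: 0.298
```

Run:
```python
from m import *
s=readout.state(); print(s['eef_pos'],s['tcp_rot']*1000,s['opening'],s['ft_force'])
p=cam('side'); q=cam('top')
for k,n in((p,'side'),(q,'top')):
    for th in('hole_a','hole_b'):
        for r in nets.mark_of(k,th)[:2]: print(n,th,round(r['confidence'],2),w(k,r['point']))
# hole centre: see bright wood / dark through the hole
for k,n in((p,'side'),(q,'top')):
    u,v=px(k,[530,162,90]).astype(int); print(n,u,v,ray(k,214.4,143.6,90))
    cv2.imwrite('pics/hole_%s.png'%n,cv2.resize(cv2.cvtColor(k['img'][v-25:v+25,u-25:u+25],cv2.COLOR_RGB2BGR),None,fx=8,fy=8,interpolation=cv2.INTER_CUBIC))
A=cv2.hconcat([cv2.imread('pics/hole_side.png'),cv2.imread('pics/hole_top.png')]);cv2.imwrite('pics/hole.png',A)
```

```text
[ 488.5 -122.1  280.3] [-1569.2   -11.6    -4.3] 0.29752425422760376 [ 0.2 -0.1 -2.8]
side hole_a 0.71 [527.4 162.6  90.2]
side hole_a 0.6 [553.8 265.1  88.4]
side hole_b 0.71 [527.4 162.6  90.2]
side hole_b 0.6 [553.8 265.1  88.4]
top hole_a 0.73 [534.  167.   89.4]
top hole_a 0.58 [557.4 267.8  90.7]
top hole_b 0.73 [534.  167.   89.4]
top hole_b 0.58 [557.4 267.8  90.7]
side 213 141 [526.2 153.8  90. ]
top 195 165 [595.7 107.9  90. ]
```

View pics/hole.png

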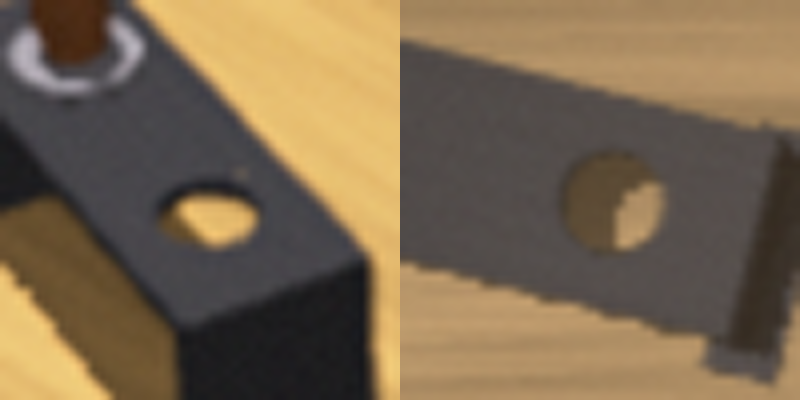

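Run:
```python
from m import *
p=cam('side'); q=cam('top')
print(ray(p,213.7,142.1,90),ray(q,196.3,164.7,90))
for n in('side','top'):
    k=p if n=='side' else q
    for th in('tool','blade_tip','tool_handle','rim'):
        for r in nets.mark_of(k,th)[:2]: print(n,th,round(r['confidence'],2),w(k,r['point']))
s=readout.state(); T=np.array(s['eef_pos'])
tip=T+[-3.5,0,-113.6]; print(T,'tip px pred',px(p,tip),'rimC',px(p,[501.5,-143,115]))
u,v=px(p,[495,-130,150]).astype(int)
cv2.imwrite('pics/st.png',cv2.resize(cv2.cvtColor(p['img'][v-45:v+55,u-50:u+50],cv2.COLOR_RGB2BGR),None,fx=6,fy=6,interpolation=cv2.INTER_CUBIC)); print('crop org',u-50,v-45)
```

```text
[529.5 160.6  90. ] [531.6 160.9  90. ]
side tool 0.75 [ 484.  -125.3  241.2]
side blade_tip 0.42 [ 485.3 -120.9  167.2]
side tool_handle 0.93 [ 482.4 -125.2  289. ]
side tool_handle 0.69 [ 500.2 -143.8   -1.7]
side rim 0.87 [ 191.  -305.   117.5]
side rim 0.7 [742.7 -19.8   0. ]
top rim 0.74 [ 191.2 -301.3  112.7]
top rim 0.65 [ 504.8 -144.   116.2]
[ 488.3 -122.9  280.3] tip px pred [275.2 176.5] rimC [284.3 192. ]
crop org 229 135
```

View pics/st.png

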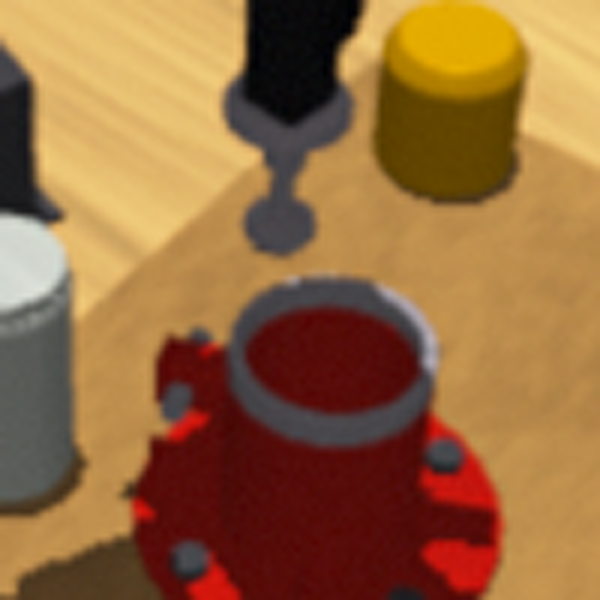

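Emit:
apply_moves --increments '[[[0.2,1.5,0.7],[0,0,0],2],[[0,1.5,0],[0,0,0],2],[[0,1.0,0],[0,0,0],2],[[0,0.5,0],[0,0,0],2],[[0,0,0],[0,0,0],2]]'

```text
t: 10.07
eef_pos: [490.8, -114.4, 231.5]
tcp_rot: [-1.569, -0.01, -0.005]
ft_force: [0.2, 0.6, -2.0]
opening: 0.293
```

Emit:
apply_moves --increments '[[[-0.05,0.4,-0.15],[0,0,0],2],[[0,0.4,0],[0,0,0],2],[[0,0.4,0],[0,0,0],2],[[0,0.3,0],[0,0,0],2],[[0,0,0],[0,0,0],2]]'

```text
t: 10.7
eef_pos: [491.4, -116.8, 216.9]
tcp_rot: [-1.57, -0.014, -0.005]
ft_force: [-0.2, -0.9, 1.2]
opening: 0.291
```

Run:
```python
import numpy as np
C=np.array([504.5,-143.3])
f=lambda a:C+31*np.array([np.cos(np.radians(117.5+a)),np.sin(np.radians(117.5+a))])
for a in np.arange(0,361,22.5):
    d=(f(a+22.5)-f(a))/10; 
    print(a,f(a).round(1),'next, 5 rows cm:',' '.join(str(((f(a+4.5*(i+1))-f(a+4.5*i))/10).round(2)) for i in (0,2,4)))
```

```text
0.0 [ 490.2 -115.8] next, 5 rows cm: [-0.21 -0.12] [-0.19 -0.15] [-0.16 -0.18]
22.5 [ 480.8 -123.4] next, 5 rows cm: [-0.15 -0.19] [-0.12 -0.21] [-0.08 -0.23]
45.0 [ 474.9 -134. ] next, 5 rows cm: [-0.06 -0.23] [-0.03 -0.24] [ 0.01 -0.24]
67.5 [ 473.6 -146. ] next, 5 rows cm: [ 0.03 -0.24] [ 0.07 -0.23] [ 0.1  -0.22]
90.0 [ 477.  -157.6] next, 5 rows cm: [ 0.12 -0.21] [ 0.15 -0.19] [ 0.18 -0.16]
112.5 [ 484.6 -167. ] next, 5 rows cm: [ 0.19 -0.15] [ 0.21 -0.12] [ 0.23 -0.08]
135.0 [ 495.2 -172.9] next, 5 rows cm: [ 0.23 -0.06] [ 0.24 -0.03] [0.24 0.01]
157.5 [ 507.2 -174.2] next, 5 rows cm: [0.24 0.03] [0.23 0.07] [0.22 0.1 ]
180.0 [ 518.8 -170.8] next, 5 rows cm: [0.21 0.12] [0.19 0.15] [0.16 0.18]
202.5 [ 528.2 -163.2] next, 5 rows cm: [0.15 0.19] [0.12 0.21] [0.08 0.23]
225.0 [ 534.1 -152.6] next, 5 rows cm: [0.06 0.23] [0.03 0.24] [-0.01  0.24]
247.5 [ 535.4 -140.6] next, 5 rows cm: [-0.03  0.24] [-0.07  0.23] [-0.1   0.22]
270.0 [ 532. -129.] next, 5 rows cm: [-0.12  0.21] [-0.15  0.19] [-0.18  0.16]
292.5 [ 524.4 -119.6] next, 5 rows cm: [-0.19  0.15] [-0.21  0.12] [-0.23  0.08]
315.0 [ 513.8 -113.7] next, 5 rows cm: [-0.23  0.06] [-0.24  0.03] [-0.24 -0.01]
337.5 [ 501.8 -112.4] next, 5 rows cm: [-0.24 -0.03] [-0.23 -0.07] [-0.22 -0.1 ]
360.0 [ 490.2 -115.8] next, 5 rows cm: [-0.21 -0.12] [-0.19 -0.15] [-0.16 -0.18]
```

Emit:
apply_moves --increments '[[[0,0,0],[0,0,0],2],[[0,0,0],[0,0,0],2],[[0,0,0],[0,0,0],2],[[0,0,0],[0,0,0],2],[[0,0,0],[0,0,0],2]]'

```text
t: 11.32
eef_pos: [491.6, -116.9, 217.4]
tcp_rot: [-1.571, -0.015, -0.005]
ft_force: [0.1, -1.3, 0.3]
opening: 0.29
```

Emit:
apply_moves --increments '[[[-0.24,0.05,-0.1],[0,0,0],2],[[-0.23,0.03,-0.12],[0,0,0],2],[[-0.22,0,-0.13],[0,0,0],2],[[-0.2,0,-0.15],[0,0,0],2],[[-0.19,0,-0.16],[0,0,0],2]]'

```text
t: 11.95
eef_pos: [481.9, -124.1, 217.0]
tcp_rot: [-1.572, -0.02, -0.006]
ft_force: [3.7, 0.2, -0.0]
opening: 0.289
```

Emit:
apply_moves --increments '[[[-0.19,0.04,-0.17],[0,0,0.4],2],[[-0.16,0,-0.19],[0,0,0],2],[[-0.14,0,-0.2],[0,0,0],2],[[-0.12,0,-0.21],[0,0,0],2],[[-0.1,0,-0.22],[0,0,0],2]]'

```text
t: 12.58
eef_pos: [474.5, -134.4, 216.6]
tcp_rot: [-1.571, -0.013, -0.006]
ft_force: [4.1, 1.6, -0.1]
opening: 0.295
```

Emit:
apply_moves --increments '[[[-0.06,0.02,-0.23],[0,0,0],2],[[-0.05,0,-0.23],[0,0,0],2],[[-0.03,0,-0.24],[0,0,0],2],[[0,0,-0.24],[0,0,0],2],[[0.01,0,-0.24],[0,0,0],2]]'

```text
t: 13.2
eef_pos: [472.7, -146.1, 216.2]
tcp_rot: [-1.569, -0.012, -0.007]
ft_force: [4.0, 2.8, 1.3]
opening: 0.295
```

Emit:
apply_moves --increments '[[[0.06,0,-0.24],[0,0,0],2],[[0.07,0,-0.23],[0,0,0],2],[[0.08,0,-0.23],[0,0,0],2],[[0.1,0,-0.22],[0,0,0],2],[[0.12,0,-0.22],[0,0,0],2]]'

```text
t: 13.82
eef_pos: [475.9, -157.1, 215.6]
tcp_rot: [-1.566, -0.008, -0.007]
ft_force: [1.5, 4.2, 1.6]
opening: 0.29
```

Emit:
apply_moves --increments '[[[0.12,0,-0.21],[0,0,0],2],[[0.14,0,-0.2],[0,0,0],2],[[0.15,0,-0.19],[0,0,0],2],[[0.17,0,-0.18],[0,0,0],2],[[0.18,0,-0.16],[0,0,0],2]]'

```text
t: 14.45
eef_pos: [482.8, -166.6, 215.1]
tcp_rot: [-1.564, -0.005, -0.007]
ft_force: [-0.6, 5.2, 2.0]
opening: 0.293
```

Emit:
apply_moves --increments '[[[0.22,-0.06,-0.16],[-0.3,0,0],2],[[0.24,-0.04,-0.14],[0,0,0],2],[[0.25,-0.03,-0.12],[0,0,0],2],[[0.26,0,-0.11],[0,0,0],2],[[0.26,0,-0.09],[0,0,0],2]]'

```text
t: 15.08
eef_pos: [494.3, -172.7, 215.7]
tcp_rot: [-1.568, -0.001, -0.007]
ft_force: [-0.6, 3.5, 2.0]
opening: 0.294
```

Emit:
apply_moves --increments '[[[0.24,0,-0.06],[0,0,0],2],[[0.24,0,-0.04],[0,0,0],2],[[0.24,0,-0.03],[0,0,0],2],[[0.24,0,-0.01],[0,0,0],2],[[0.24,0,0.01],[0,0,0],2]]'

```text
t: 15.7
eef_pos: [506.0, -174.0, 215.2]
tcp_rot: [-1.567, 0.002, -0.007]
ft_force: [-2.1, 3.7, 1.6]
opening: 0.294
```

Emit:
apply_moves --increments '[[[0.27,-0.05,0.03],[0,0,-0.5],2],[[0.26,-0.04,0.05],[0,0,0],2],[[0.26,-0.02,0.07],[0,0,0],2],[[0.25,0,0.08],[0,0,0],2],[[0.24,0,0.1],[0,0,0],2]]'

```text
t: 16.32
eef_pos: [519.1, -171.0, 216.3]
tcp_rot: [-1.568, -0.005, -0.006]
ft_force: [-4.0, 2.6, 0.8]
opening: 0.292
```

Emit:
apply_moves --increments '[[[0.21,0,0.12],[0,0,0],2],[[0.2,0,0.14],[0,0,0],2],[[0.19,0,0.15],[0,0,0],2],[[0.18,0,0.17],[0,0,0],2],[[0.16,0,0.18],[0,0,0],2]]'

```text
t: 16.95
eef_pos: [529.3, -163.5, 216.4]
tcp_rot: [-1.569, -0.006, -0.006]
ft_force: [-3.5, -0.5, 0.4]
opening: 0.294
```

Emit:
apply_moves --increments '[[[0.13,0,0.2],[0,0,0],2],[[0.11,0,0.21],[0,0,0],2],[[0.1,0,0.22],[0,0,0],2],[[0.08,0,0.22],[0,0,0],2],[[0.06,0,0.23],[0,0,0],2]]'

```text
t: 17.58
eef_pos: [534.9, -152.4, 216.7]
tcp_rot: [-1.57, -0.007, -0.006]
ft_force: [-3.8, -0.0, 1.1]
opening: 0.295
```

Emit:
apply_moves --increments '[[[0.06,0,0.23],[0,0,0],2],[[0.05,0,0.24],[0,0,0],2],[[0.02,0,0.24],[0,0,0],2],[[0,0,0.24],[0,0,0],2],[[-0.01,0,0.24],[0,0,0],2]]'

```text
t: 18.2
eef_pos: [536.4, -140.4, 216.8]
tcp_rot: [-1.572, -0.007, -0.006]
ft_force: [-4.0, -2.3, 0.5]
opening: 0.296
```

Next: 270° (532,-129), then 292.5° (524.4,-119.6).

Emit:
apply_moves --increments '[[[-0.05,0,0.24],[0,0,0],2],[[-0.07,0,0.23],[0,0,0],2],[[-0.09,0,0.23],[0,0,0],2],[[-0.1,0,0.22],[0,0,0],2],[[-0.12,0,0.22],[0,0,0],2]]'

```text
t: 18.82
eef_pos: [532.8, -128.8, 217.2]
tcp_rot: [-1.573, -0.01, -0.006]
ft_force: [-2.2, -3.4, 0.2]
opening: 0.291
```

Emit:
apply_moves --increments '[[[-0.12,0,0.21],[0,0,0],2],[[-0.14,0,0.2],[0,0,0],2],[[-0.15,0,0.19],[0,0,0],2],[[-0.17,0,0.17],[0,0,0],2],[[-0.18,0,0.16],[0,0,0],2]]'

```text
t: 19.45
eef_pos: [525.6, -119.1, 217.5]
tcp_rot: [-1.574, -0.012, -0.006]
ft_force: [0.3, -6.0, 0.7]
opening: 0.29
```

Emit:
apply_moves --increments '[[[-0.21,0.04,0.14],[0.2,0,0],2],[[-0.22,0.03,0.12],[0,0,0],2],[[-0.23,0,0.11],[0,0,0],2],[[-0.24,0,0.09],[0,0,0],2],[[-0.25,0,0.08],[0,0,0],2]]'

```text
t: 20.08
eef_pos: [514.0, -113.3, 216.9]
tcp_rot: [-1.57, -0.014, -0.006]
ft_force: [1.5, -4.6, 0.5]
opening: 0.291
```

Emit:
apply_moves --increments '[[[-0.24,0,0.05],[0,0,0],2],[[-0.24,0,0.04],[0,0,0],2],[[-0.24,0,0.03],[0,0,0],2],[[-0.24,0,0.01],[0,0,0],2],[[-0.24,0,0],[0,0,0],2]]'

```text
t: 20.7
eef_pos: [502.3, -111.9, 217.2]
tcp_rot: [-1.571, -0.017, -0.006]
ft_force: [2.3, -3.1, 1.0]
opening: 0.292
```

Emit:
apply_moves --increments '[[[-0.25,0.04,-0.04],[0,0,0.3],2],[[-0.24,0,-0.06],[0,0,0],2],[[-0.24,0,-0.08],[0,0,0],2],[[-0.24,0,-0.1],[0,0,0],2],[[-0.23,0,-0.11],[0,0,0],2]]'

```text
t: 21.32
eef_pos: [490.3, -115.7, 216.9]
tcp_rot: [-1.57, -0.014, -0.006]
ft_force: [4.4, -2.3, 0.8]
opening: 0.293
```

Emit:
apply_moves --increments '[[[-0.1,0,-0.06],[0,0,0],2],[[0,0,0],[0,0,0],2],[[0,0,0],[0,0,0],2],[[0,0,0],[0,0,0],2],[[0,0,0],[0,0,0],2]]'

```text
t: 21.95
eef_pos: [488.9, -116.4, 216.7]
tcp_rot: [-1.57, -0.013, -0.007]
ft_force: [3.2, -2.2, 1.7]
opening: 0.293
```

Run:
```python
from m import *
p=cam('side','cl.png')
u,v=px(p,[495,-130,150]).astype(int)
cv2.imwrite('pics/cl.png',cv2.resize(cv2.cvtColor(p['img'][v-45:v+55,u-50:u+50],cv2.COLOR_RGB2BGR),None,fx=6,fy=6,interpolation=cv2.INTER_CUBIC))
```

```text
(no output)
```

View pics/cl.png

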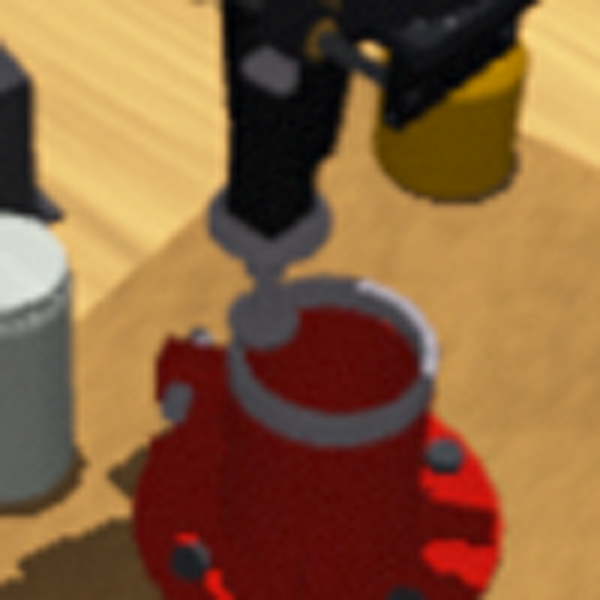

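The blade sits on the inner edge at the lug side (crop 265,325) with the circle closed. I'll lift and go back to the rack.

Emit:
apply_moves --increments '[[[0,-0.8,-0.2],[0,0,0],2],[[0,-1.5,0],[0,0,0],2],[[0,-2,0],[0,0,0],2],[[0,-2,0],[0,0,0],2],[[0.3,0,2.5],[0,0,0],2]]'

```text
t: 22.62
eef_pos: [486.1, -91.7, 280.1]
tcp_rot: [-1.563, 0.003, -0.008]
ft_force: [-0.4, 0.3, -3.7]
opening: 0.291
```

Emit:
apply_moves --increments '[[[0.7,0,4.5],[0,0,0],2],[[0.7,0,4.5],[0,0,0],2],[[0.7,0,4.5],[0,0,0],2],[[0.7,0,4.5],[0,0,0],2],[[0.7,0,4],[0,0,0],2]]'

```text
t: 23.25
eef_pos: [517.5, 134.2, 280.9]
tcp_rot: [-1.561, 0.02, -0.011]
ft_force: [1.0, -0.9, -2.5]
opening: 0.29
```

Emit:
apply_moves --increments '[[[0.4,0,2],[0,0,0],2],[[0.2,0,1],[0,0,0],2],[[0,0,0],[0,0,0],2],[[0,0,0],[0,0,0],2],[[0,0,0],[0,0,0],2]]'

```text
t: 23.88
eef_pos: [520.5, 165.5, 279.8]
tcp_rot: [-1.562, 0.03, -0.009]
ft_force: [-1.2, 0.3, -3.5]
opening: 0.297
```

Emit:
apply_moves --increments '[[[1.3,0,-0.4],[-0.4,0,-2.4],2],[[0,0,0],[0,0,0],2],[[0,0,0],[0,0,0],2],[[0,0,0],[0,0,0],2],[[0,0,0],[0,0,0],2]]'

```text
t: 24.5
eef_pos: [532.9, 159.7, 279.7]
tcp_rot: [-1.569, -0.01, -0.012]
ft_force: [-0.3, -0.3, -1.7]
opening: 0.292
```

Run:
```python
from m import *
p=cam('side'); s=readout.state(); T=np.array(s['eef_pos']); print(T,s['tcp_rot'])
print('tip',px(p,T+[-3.5,0,-113.6]),'collar',px(p,T+[-3.5,0,-35.6]))
for th in('tool','blade_tip','tool_handle'):
    for r in nets.mark_of(p,th)[:1]: print(th,round(r['confidence'],2),w(p,r['point'])-T)
u,v=px(p,[530,160,180]).astype(int)
cv2.imwrite('pics/rt.png',cv2.resize(cv2.cvtColor(p['img'][v-45:v+55,u-50:u+50],cv2.COLOR_RGB2BGR),None,fx=6,fy=6,interpolation=cv2.INTER_CUBIC)); print('org',u-50,v-45)
```

```text
[532.9 159.7 279.7] [-1.6 -0.  -0. ]
tip [212.4 121.3] collar [210.8  97.7]
tool 0.79 [ -3.7  -4.5 -39.4]
blade_tip 0.54 [  -2.9    1.8 -113.2]
tool_handle 0.82 [-6.2 -0.7 11.5]
org 162 72
```

View pics/rt.png

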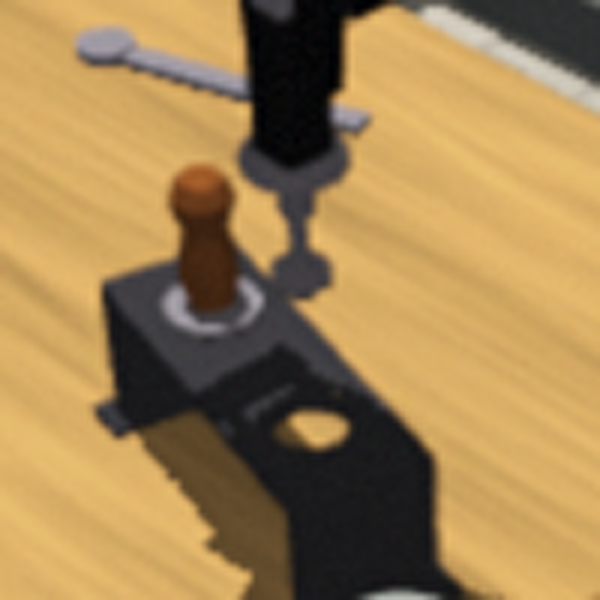

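Emit:
apply_moves --increments '[[[0.1,1.5,0.15],[0,0,0],2],[[0,2,0],[0,0,0],2],[[0,2,0],[0,0,0],2],[[0,1,0],[0,0,0],2],[[0,0,0],[0,0,0],2]]'

```text
t: 25.32
eef_pos: [534.3, 161.7, 209.7]
tcp_rot: [-1.569, -0.009, -0.011]
ft_force: [-1.4, 0.3, -3.2]
opening: 0.295
```

Run:
```python
from m import *
p=cam('side'); s=readout.state(); T=np.array(s['eef_pos']); print(T,s['tcp_rot']*1000,s['ft_force'])
tip=T+[-3.5,0,-113.6]; print('tip',tip,px(p,tip))
u,v=px(p,[530,160,110]).astype(int)
cv2.imwrite('pics/in.png',cv2.resize(cv2.cvtColor(p['img'][v-30:v+20,u-25:u+25],cv2.COLOR_RGB2BGR),None,fx=10,fy=10,interpolation=cv2.INTER_CUBIC)); print('org',u-25,v-30)
```

```text
[534.4 161.8 210.1] [-1569.3    -9.5   -11.2] [-0.4 -0.3 -2.2]
tip [530.9 161.8  96.5] [213.7 140. ]
org 188 106
```

View pics/in.png

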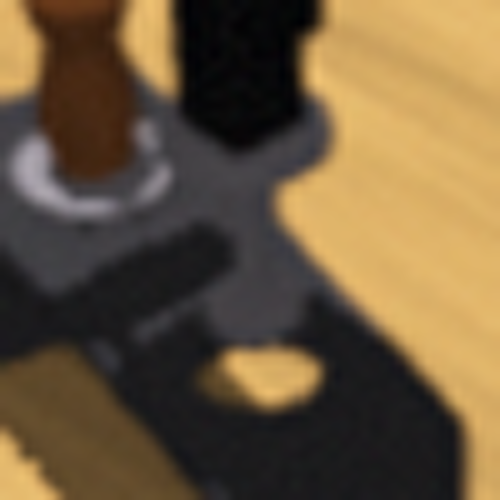

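Emit:
apply_moves --increments '[[[0,0,-0.1],[0,0,0],2],[[0,0.6,0],[0,0,0],2],[[0,0.8,0],[0,0,0],2],[[0,0.8,0],[0,0,0],2],[[0,0,0],[0,0,0],2]]'

```text
t: 26.0
eef_pos: [535.1, 160.8, 187.8]
tcp_rot: [-1.569, -0.012, -0.011]
ft_force: [0.1, -0.7, -2.1]
opening: 0.298
```

Emit:
apply_moves --increments '[[[-0.1,1,0],[0,0,0],2],[[0,1,0],[0,0,0],2],[[0,1,0],[0,0,0],2],[[0,1,0],[0,0,0],2],[[0,0.7,0],[0,0,0],2]]'

```text
t: 26.62
eef_pos: [534.8, 160.9, 137.7]
tcp_rot: [-1.569, -0.012, -0.011]
ft_force: [0.6, -0.3, -2.9]
opening: 0.297
```

Emit:
apply_moves --increments '[[[0,0.4,0],[0,0,0],2],[[0,0.3,0],[0,0,0],2],[[0,0.1,0],[0,0,0],2],[[0,0,0],[0,0,0],2],[[0,0,0],[0,0,0],2]]'

```text
t: 27.25
eef_pos: [535.1, 161.0, 129.2]
tcp_rot: [-1.569, -0.012, -0.011]
ft_force: [-0.7, 0.5, -3.3]
opening: 0.293
```

Emit:
apply_moves --increments '[[[0,0.1,0],[0,0,0],2],[[0,0.1,0],[0,0,0],2],[[0,0,0],[0,0,0],2],[[0,0,0],[0,0,0],2],[[0,0,0],[0,0,0],2]]'

```text
t: 27.88
eef_pos: [535.3, 161.1, 128.8]
tcp_rot: [-1.569, -0.014, -0.011]
ft_force: [-0.1, 0.8, -2.7]
opening: 0.295
```

Emit:
apply_moves --increments '[[[0,0.2,0],[0,0,0],2],[[0,0.1,0],[0,0,0],2],[[0,0,0],[0,0,0],2],[[0,0,0],[0,0,0],2],[[0,0,0],[0,0,0],2]]'

```text
t: 28.5
eef_pos: [535.8, 161.2, 128.6]
tcp_rot: [-1.568, -0.016, -0.011]
ft_force: [-1.0, -0.0, 2.1]
opening: 0.293
```

Run:
```python
from m import *
for n in('side',):
    p=cam(n); s=readout.state(); print(s['eef_pos'],s['ft_force'],s['tcp_rot']*1000)
    for th in('tool','tool_handle','scraper'):
        for r in nets.mark_of(p,th)[:2]: print(n,th,round(r['confidence'],2),w(p,r['point']))
```

```text
[535.7 161.2 128.6] [-0.6 -0.3  0.2] [-1568.4   -16.4   -10.8]
side tool 0.83 [529.9 161.2  86.4]
side tool_handle 0.73 [ 681.9 -388.9    2.6]
side tool_handle 0.62 [528.1 157.9 138.4]
side scraper 0.81 [556.6 267.   92.2]
side scraper 0.15 [429.5 -10.9  -0.6]
```

The force has swung from -3 to about 0..+2 N at z 128.6, the same height as at the pick, so the collar is seated. I'll release and withdraw.

Emit:
apply_moves --increments '[[[0,0,0],[0,0,0],4],[[0,0,0],[0,0,0],6],[[0,0,0],[0,0,0],6],[[0,0,0],[0,0,0],6],[[0,0,0],[0,0,0],6]]'

```text
t: 29.32
eef_pos: [536.1, 161.2, 128.5]
tcp_rot: [-1.568, -0.017, -0.011]
ft_force: [-0.2, 0.0, 1.0]
opening: 0.63
```

Emit:
apply_moves --increments '[[[0,-1,0],[0,0,0],6],[[0,-2,0],[0,0,0],6],[[0,-3,0],[0,0,0],6],[[0,-4,0],[0,0,0],6],[[0,-3,0],[0,0,0],6]]'

```text
t: 29.95
eef_pos: [533.1, 160.7, 263.1]
tcp_rot: [-1.569, -0.014, -0.011]
ft_force: [0.5, 0.0, 0.0]
opening: 0.629
```

Emit:
apply_moves --increments '[[[-3,0,0],[0,0,0],6],[[-4,0,0],[0,0,0],6],[[-4,0,0],[0,0,0],6],[[-2,0,0],[0,0,0],6],[[0,0,0],[0,0,0],6]]'

```text
t: 30.58
eef_pos: [400.1, 162.1, 266.6]
tcp_rot: [-1.567, -0.023, -0.011]
ft_force: [0.7, 0.4, -0.4]
opening: 0.633
```

Run:
```python
from m import *
s=readout.state(); print(s['t'],s['eef_pos'],s['ft_force'])
for n in('side','top'):
    p=cam(n,'end_%s.png'%n)
    for th in('tool','tool_handle','scraper','can','filter','bin'):
        for r in nets.mark_of(p,th)[:1]: print(n,th,round(r['confidence'],2),w(p,r['point']))
cv2.imwrite('pics/end.png',cv2.resize(cv2.imread('pics/end_side.png')[80:180,150:250],None,fx=5,fy=5,interpolation=cv2.INTER_CUBIC))
```

```text
30.575 [400.1 162.1 266.6] [ 0.7  0.4 -0.4]
side tool 0.68 [529.3 158.5  89.3]
side tool_handle 0.9 [527.5 161.3 137.5]
side scraper 0.79 [553.7 268.9  90. ]
side can 0.73 [527.6 161.6  91.5]
side filter 0.97 [740.9 -19.8   3.8]
side bin 0.81 [ 681.2 -386.    -0.1]
top tool 0.78 [529.1 162.4  90.5]
top tool_handle 0.63 [533.9 160.6 136.7]
top scraper 0.58 [555.8 267.8  90. ]
top can 0.68 [430.1 -11.9   0.5]
top filter 0.72 [742.6 -19.6  -2.8]
```

View pics/end.png

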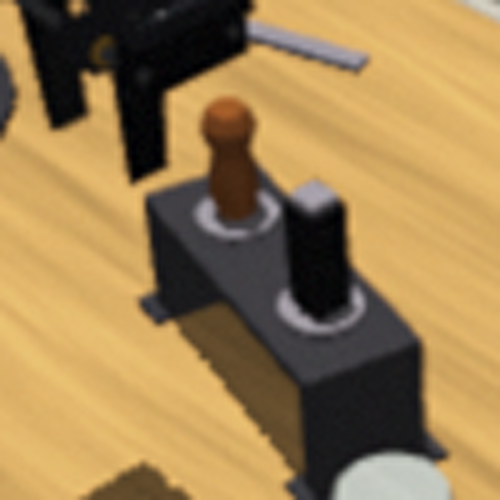

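The tool hangs upright in its hole with the collar seated (crop 320,300). The gripper is clear and the scraper is untouched.

```bash
python3 -c "
from cell import env; print(env.job_done())"
```

```text
the job is handed in; nothing more can be done
None
```

The deburring job is done and handed in. I took the tool from the rack and ran it once anticlockwise round the red stand's inner edge, lug to lug. I then hung it back in the same hole and let go. The last state read before hand-in was at t = 30.6 s of the 72 s allowed; hand-in reported no verdict.

- **Contact round the circle:** every force reading from lug to lug showed the blade bearing on the edge, at roughly 3–7 N. I only saw force at the end of each short move, so contact between readings is inferred. The lug direction came from the images: about 117.5° in world axes by the top camera, 122° by the side camera.
- **Tool at rest:** both cameras put the tool at about (529, 160) mm, with its collar about 90 mm above the bench. The measured hole centre is (530.5, 160.8) mm. It looked upright in the last picture, and the gripper was well clear.
- **Other things:** in the last network check, the scraper, can and filter were within a few mm of their starting places in the top view. The bin was found only by the side camera, also where it started.
- **Disagreements:** the side camera's network confused the can with the tool in the last check. The two cameras differed by up to about 4 mm on positions and 3 mm on the rim centre, so I used averages.

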